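# Hook the grabber probe onto the reference plate's post

### The arm

A 6-joint arm with a two-finger parallel gripper is mounted at the origin on a cart in front of the work surface, level with it; the furniture and walls round the work are solid. World frame = base frame: x ahead of the robot, y to its left, z up, the work surface at z = 0. Lengths are in m, angles in rad, forces in N, time in s.
With the tool pointing down it reaches from about 0.375 to 0.9 m from the base axis. Payload 3.1 kg.
Tool frame: the origin (TCP) lies on the centre line of the jaws, within the pads' length; the fingertips stand ahead of it and the grasp point (between the pads) lies 3 mm ahead of it (robot.tip_reach is the z of the fingertips in the tool frame, in m); z points along the fingers, y is the line along which they close (so a half turn about z gives the same grasp; the last joint's range is limited). The gripper opens to 87 mm and grips with 3 to 60 N. Pads are 19 mm wide; open, the fingers measure 117 mm over their backs; the gripper's body (75 mm by 190 mm) begins 51 mm behind the grasp point.
Start: joints at [1.125, 0.527, 1.433, -0, 1.181, -0.178], TCP at [0.165, 0.603, 0.245] pointing down, gripper open.
Joint ranges: [-3.08, 3.08], [-0.75, 2.2], [0.22, 2.44], [-1.43, 4.57], [0, 2.65], [-2.85, 2.85]. Speed limits (rad/s): [2.79, 2.79, 3.14, 3.14, 3.14, 3.14].

### API

Orientations are given as a unit quaternion [x, y, z, w].
In Python, from rig import sensors, eyes, ticket, robot gives the robot as it stands.
- The arm moves only by the tool drive_tool, never from a script. Its argument "deltas" is a list that holds one entry, the list of rows, each a list of 6 numbers: the shift along the tool's x, y, z in mm, then the turn, a rotation vector about the tool's x, y, z in rad. A call has 1 to 8 rows; each row shifts and turns the commanded pose from where the row before left it, along the tool's axes as they then stand; what a row does not reach is not made up. A row lasts 1/12 s, in which the tool goes at most 41.7 mm and 7.16 degrees, less where a joint would pass 70% of its speed; a pose out of reach is approached as far as the arm can. A call is refused whole if a number of a shift passes 41.7 or a number of a turn 0.125, either way. A call with a gripper value outside its range is refused whole. "gripper" is the opening in per cent of the stroke, from 0 (shut) to 100 (fully open), set as the call begins (left out, the last holds). The fingers move at their own pace and stop on an object; "squeeze" is the grip in N (left out, the last holds). Time passes only in rows, so rows that do not move let the fingers close. It gives the time, the measured TCP pose, the force, the opening and the grip force at its end, in the units of the state.
- sensors.get_obs(): the state, without advancing time (a new reading comes with each control period).
- eyes.camera(name): name is "scene" or "top" or "wrist"; returns a dict with "img" (420x560x3 uint8, red, green, blue), "fov_y" (degrees; the focal length in pixels is half the picture's height over the tangent of half this angle, whatever the lens; pixels are square), "cx", "cy" (the principal point, pixels), "xyz" and "attitude" of the camera in the world; the wrist camera has in their place "hand_eye" (4x4, takes a point from camera to tool coordinates, whose origin is the TCP and whose axes are the flange's). Camera axes: x right, y up, looking along -z (the intrinsics and any distortion apply to the point x, -y, -z); pixel columns grow to the right and rows downward; lengths in m; the calibration is good to about 2 mm. A picture is of the moment at which its call begins: read the wrist's pose just before it. There is no depth.
- ticket.hand_in(): hands the job in; it is judged then, once.
The state is a dict: "time": time; "q": joint angles; "joint_velocities": joint speeds; "joint_torque": joint torques, N m; "position": TCP position; "tool_rot": TCP orientation; "ft_force": force on the tool from outside, world axes, zero at the start; "moment": the same for the moment, N m; "grip_width": finger opening in m; "grip_force": force on a finger pad.
Only numpy, scipy, OpenCV 4.12 (cv2) and the standard library are available. Lean on these libraries where they do the work, as an engineer would, in place of code of your own. Each camera call takes 0.05 s, during which the arm holds its last target. There are 200 camera calls.

### The job

For the temperature check, hook the spring-loaded grabber probe onto the reference plate: squeeze it so that its hook comes out, lift it over and set it flat on the steel reference plate, slide the open hook round the headed post by feel without forcing it, then let go so that the spring draws the hook in and the grabber holds itself on the post. Leave it lying flat on the plate, pointing squarely across the slot, and do not disturb the other things.

Things in the scene. Friction and masses are not known exactly. Their poses are not given: they have to be found in the camera images.
- grabber: grabber probe, loose, 0.13 kg, lying flat. Grey housing 80 x 26 x 12 mm. Origin on its underside; +x points out of the nose, +y to its left, z up. Housing from x = -20 to +60 mm. Two upright walls 26 mm wide rise to z = 62 mm: a fixed one (front face x = +22 mm) and, behind the housing, the plunger (rear face x = -38 mm when free)
- grip (a point): grip centre: midway between the two walls' outer faces when free (grabber x = -8, y = 0), 42 mm above the underside; axes as the grabber's. Squeeze the faces together along its x: 60 mm apart free, 46 mm at the stop (their middle is then at grabber x = -1 mm). Keep fingertips over 22 mm above the underside, to clear housing and post head
- nose (a point): centre of the flat nose face (grabber x = +60 mm), 6 mm above the underside; lifted in the fingers, the nose may sit a millimetre or two high or low
- hook (a point): middle of the inner side of the hook's cross bar. The hook is a 5 mm round steel rod, 6 mm above the underside: the shank runs forward along grabber y = -7 mm (its left flank at y = -4.5 mm), the bar turns left from it and ends at y = +5.5 mm. The gap from nose to bar is 1 mm free, 15 mm fully squeezed, and open to the left (+y)
- plunger (a joint): plunger travel, m, against a 4 to 8 N spring; moves the hook out of the nose by as much. 0 free (hook shut), 0.014 squeezed to the stop (hook fully out), about 0.007 with the post pinched between hook and nose
- plate: steel reference plate, 150 (x) x 160 (y) x 8 mm, fixed; origin at the centre of its underside, z up. A dark slot along its y holds one rigid upright steel post: shaft 8 mm in diameter, 15 mm high, under a flat head 16 mm in diameter (top 20 mm above the plate), too wide for the hook to pass over: the hook slides in under it from the side
- slot (a point): middle of the 52 mm slot, on the plate's upper surface, 45 mm to +x of the plate's centre; axes as the plate's. The post is clamped anywhere up to 15 mm either way along y from here, its place is not measured. With the grabber's x along the plate's, slide it toward +y until the shank meets the post. Pushing on plate or post with over 30 N damages it
- shaker: bystander: salt shaker, 44 mm wide, 90 mm tall, origin at its underside
- cup_a: bystander: steel portion cup with filling, 61 mm wide, 37 mm tall, origin at its underside
- cup_b: bystander: empty steel portion cup, 61 mm wide, 37 mm tall, origin at its underside
- tongs_a: bystander: steel tongs lying flat, 336 x 66 x 38 mm
- brush_a: bystander: pastry brush lying flat, 104 x 222 x 14 mm
- cup_c: bystander: empty steel portion cup, 61 mm wide, 37 mm tall, origin at its underside
Mind the look-alikes: they are no part of the job. There is more than one size of the grabber; the one meant has the size given above.

How it is judged:
By the outcome, as a careful person would: the job done as asked, in the order asked, and still so for the second after the job is handed in, with the robot touching nothing.
It also fails if it takes over 48 s, if anything falls off the work surface, if the arm or the gripper's body presses on something with over 40 N, if the wrist force passes 120 N, or if a joint passes its speed limit or range.

## Working session

There is one attempt and no reset: what is moved stays moved. The work goes in short steps, Python scripts to look and compute and a tool call to move; the robot and the scene stay as the last step left them, time stands still between calls to the robot, and variables do not carry over. Pictures are saved under pics/ and viewed, at most 10 in all, crops included, and the job is handed in when it is done.

Besides the shell and the picture viewer there is one more tool, called after "Request:" as name([rows], argument=value, ...), one row to a line, values as JSON. drive_tool: Moves the arm, as the interface text tells. Its arguments: {"type":"object","properties":{"deltas":{"type":"array"},"gripper":{"type":"number"},"squeeze":{"type":"number"}},"required":["deltas"]}

```bash
mkdir -p pics; ls; cat > h.py <<'E'
import numpy as np, cv2
from scipy.spatial.transform import Rotation as R
from rig import sensors, eyes, ticket, robot
def cam(name):
    o=sensors.get_obs(); c=eyes.camera(name)
    if 'hand_eye' in c:
        T=np.eye(4); T[:3,:3]=R.from_quat(o['tool_rot']).as_matrix(); T[:3,3]=o['position']
        M=T@np.array(c['hand_eye'])
    else:
        M=np.eye(4); a=np.array(c['attitude']); M[:3,:3]=a if a.shape==(3,3) else R.from_quat(a).as_matrix(); M[:3,3]=c['xyz']
    c['M']=M; c['f']=c['img'].shape[0]/2/np.tan(np.radians(c['fov_y'])/2); return c
def ray(c,u,v,z):
    d=c['M'][:3,:3]@np.array([(u-c['cx'])/c['f'],-(v-c['cy'])/c['f'],-1]); p=c['M'][:3,3]
    return p+d*(z-p[2])/d[2]
def save(c,fn): cv2.imwrite('pics/'+fn,c['img'][:,:,::-1])
E
python3 - <<'E'
from h import *
import pickle
for n in ('top','scene','wrist'):
    c=cam(n); print(n,{k:v for k,v in c.items() if k not in('img',)}); save(c,n+'0.png'); pickle.dump(c,open(n+'0.pkl','wb'))
print(sensors.get_obs(), robot.tip_reach)
a=[cv2.imread(f'pics/{n}0.png') for n in('top','scene')]
E
```

```text
pics
top {'fov_y': 43.09248405727665, 'cx': 277.80335964850633, 'cy': 216.92625079732912, 'xyz': array([ 0.44438089, -0.05266269,  1.43973624]), 'attitude': array([-0.01377487,  0.0278992 ,  0.71215318, -0.70133426]), 'M': array([[-0.01588103,  0.99814622, -0.05875296,  0.44438089],
       [-0.99968345, -0.01470379,  0.02041544, -0.05266269],
       [ 0.0195137 ,  0.05905858,  0.99806378,  1.43973624],
       [ 0.        ,  0.        ,  0.        ,  1.        ]]), 'f': np.float64(531.8568605622262)}
scene {'fov_y': 54.439692153900815, 'cx': 275.18551060629756, 'cy': 208.51762900775137, 'xyz': array([-0.0644368 , -0.41824213,  0.84369615]), 'attitude': array([ 0.30508692, -0.175953  , -0.47889293,  0.80412939]), 'M': array([[ 0.47940421,  0.66282184, -0.57518589, -0.0644368 ],
       [-0.87754567,  0.35516708, -0.32213341, -0.41824213],
       [-0.00922997,  0.65918401,  0.75192503,  0.84369615],
       [ 0.        ,  0.        ,  0.        ,  1.        ]]), 'f': np.float64(408.2679024504615)}
wrist {'fov_y': 68.39688947873742, 'cx': 275.4911647160541, 'cy': 208.78471302268667, 'hand_
[... 645 characters left out ...]
0.15, 'q': array([ 1.12549301e+00,  5.28283085e-01,  1.43362097e+00, -4.69640837e-06,
        1.18139988e+00, -1.78466123e-01]), 'joint_velocities': array([-0.00012628, -0.00096551, -0.00312067, -0.00104401,  0.00187224,
       -0.00039231]), 'joint_torque': array([ 3.40375800e-05, -4.40432775e+01, -1.76843315e+01,  6.33042748e-02,
        5.52851090e-02, -9.47790386e-05]), 'position': array([0.16452005, 0.60240486, 0.24377355]), 'tool_rot': array([ 1.33022193e-01,  9.91112690e-01, -8.15028227e-04, -2.60488972e-04]), 'ft_force': array([ 0.29597133, -0.15542859, -0.59429557]), 'moment': array([-0.02092588,  0.0130661 , -0.00450435]), 'grip_force': 0.0, 'grip_width': 0.08719689623411034} 0.022
```

View pics/top0.png

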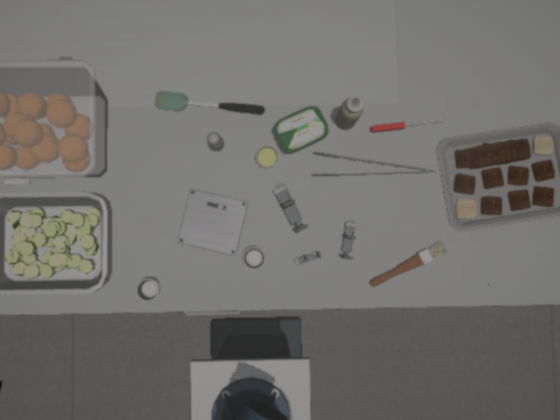

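View pics/scene0.png

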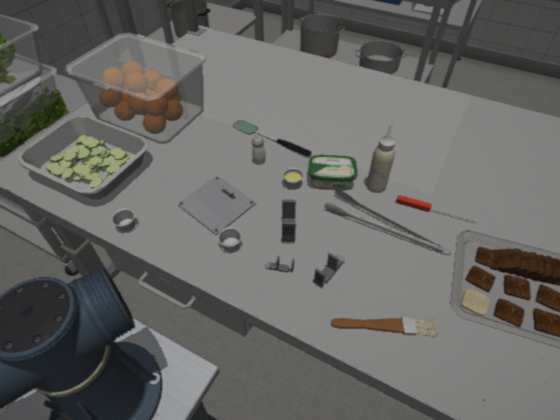

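Candidates for the grabber in the top view are (290,208) large, (348,240) medium and (308,257) small. I'll enlarge that area to compare sizes.

```bash
python3 - <<'E'
from h import *
import pickle
c=pickle.load(open('top0.pkl','rb')); s=pickle.load(open('scene0.pkl','rb'))
a=cv2.resize(c['img'][170:275,175:375],None,fx=4,fy=4,interpolation=cv2.INTER_CUBIC)
cv2.imwrite('pics/crop1.png',cv2.convertScaleAbs(a[:,:,::-1],alpha=1.3))
P=lambda u,v,z:np.round(ray(c,u,v,z),3)
for n,q in dict(big=(290,208),med=(348,240),small=(308,257)).items(): print(n,P(*q,0.012))
for q in [(192,190),(245,204),(233,253),(181,240)]: print(P(*q,0.008))
E
```

```text
big [ 0.552 -0.115  0.012]
med [ 0.463 -0.27   0.012]
small [ 0.42  -0.161  0.012]
[0.605 0.148 0.008]
[0.565 0.006 0.008]
[0.434 0.04  0.008]
[0.471 0.179 0.008]
```

View pics/crop1.png

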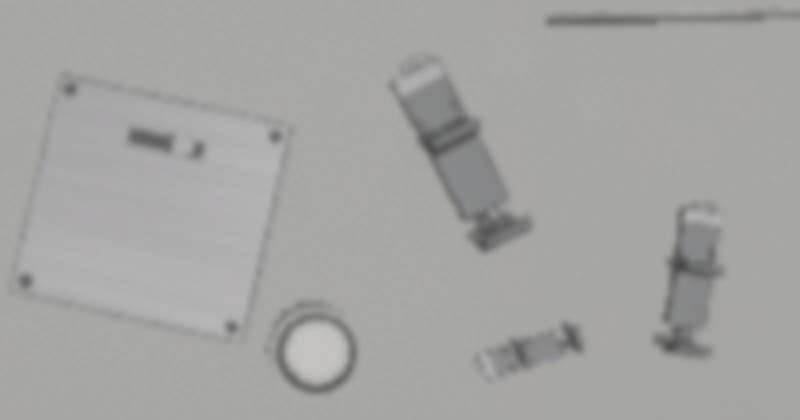

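The medium one at (348,240), crop (695,270), measures about 76–80 mm long and 27 mm wide, so it fits. The big one is about 106 mm and the small one about 51 mm. The post head is at crop (185,145). First I'll go above the slot for a closer look.

```bash
cat >> h.py <<'E'
def plan(pos,yaw,n):
    "rows to bring tool to pos with tool y at yaw (deg), pointing down"
    o=sensors.get_obs(); p=np.array(o['position']); r=R.from_quat(o['tool_rot'])
    y=np.radians(yaw); Y=np.array([np.cos(y),np.sin(y),0]); Z=np.array([0,0,-1.]); 
    t=R.from_matrix(np.c_[np.cross(Y,Z),Y,Z]); rv=(r.inv()*t).as_rotvec()
    st=(np.array(pos)-p)/n
    for i in range(n):
        ri=r*R.from_rotvec(rv*i/n)
        print(list(np.round(1e3*ri.inv().apply(st),1))+list(np.round(rv/n,4)))
E
python3 - <<'E'
from h import *
import pickle
c=pickle.load(open('top0.pkl','rb'))
print(ray(c,221.2,206.2,.028))
plan([.52,.09,.24],-14,16)
E
```

```text
[0.55824873 0.06842244 0.028     ]
[np.float64(-29.9), np.float64(-25.0), np.float64(0.3), np.float64(-0.0001), np.float64(0.0001), np.float64(0.0968)]
[np.float64(-32.2), np.float64(-22.0), np.float64(0.3), np.float64(-0.0001), np.float64(0.0001), np.float64(0.0968)]
[np.float64(-34.1), np.float64(-18.8), np.float64(0.3), np.float64(-0.0001), np.float64(0.0001), np.float64(0.0968)]
[np.float64(-35.8), np.float64(-15.4), np.float64(0.3), np.float64(-0.0001), np.float64(0.0001), np.float64(0.0968)]
[np.float64(-37.1), np.float64(-11.9), np.float64(0.3), np.float64(-0.0001), np.float64(0.0001), np.float64(0.0968)]
[np.float64(-38.1), np.float64(-8.3), np.float64(0.2), np.float64(-0.0001), np.float64(0.0001), np.float64(0.0968)]
[np.float64(-38.7), np.float64(-4.5), np.float64(0.2), np.float64(-0.0001), np.float64(0.0001), np.float64(0.0968)]
[np.float64(-39.0), np.float64(-0.8), np.float64(0.2), np.float64(-0.0001), np.float64(0.0001), np.float64(0.0968)]
[np.float64(-38.9), np.float64(3.0), np.float64(0.2), np.float64(-0.0001), np.float64(0.0001), np.float64(0.0968)]
[np.float64(-38.4), np.float64(6.7), np.float64(0.2), np.float64(-0.0001), np.float64(0.0001), np.float64(0.0968)]
[np.float64(-37.6), np.float64(10.4), np.float64(0.2), np.float64(-0.0001), np.float64(0.0001), np.float64(0.0968)]
[np.float64(-36.4), np.float64(14.0), np.float64(0.2), np.float64(-0.0001), np.float64(0.0001), np.float64(0.0968)]
[np.float64(-34.9), np.float64(17.4), np.float64(0.2), np.float64(-0.0001), np.float64(0.0001), np.float64(0.0968)]
[np.float64(-33.0), np.float64(20.7), np.float64(0.2), np.float64(-0.0001), np.float64(0.0001), np.float64(0.0968)]
[np.float64(-30.9), np.float64(23.8), np.float64(0.2), np.float64(-0.0001), np.float64(0.0001), np.float64(0.0968)]
[np.float64(-28.4), np.float64(26.7), np.float64(0.2), np.float64(-0.0001), np.float64(0.0001), np.float64(0.0968)]
```

Request:
drive_tool([
  [[-30, -25, 0, 0, 0, 0.097], [-32, -22, 0, 0, 0, 0.097], [-34, -19, 0, 0, 0, 0.097], [-36, -15, 0, 0, 0, 0.097], [-37, -12, 0, 0, 0, 0.097], [-38, -8, 0, 0, 0, 0.097], [-39, -4, 0, 0, 0, 0.097], [-39, -1, 0, 0, 0, 0.097]],
], gripper=100)

```text
time: 0.82
position: [0.3436, 0.3454, 0.2445]
tool_rot: [0.5, 0.866, 0.0, 0.0]
ft_force: [-0.3, 1.2, 0.2]
grip_width: 0.087
grip_force: 0.0
```

Request:
drive_tool([
  [[-39, 3, 0, 0, 0, 0.097], [-38, 7, 0, 0, 0, 0.097], [-38, 10, 0, 0, 0, 0.097], [-36, 14, 0, 0, 0, 0.097], [-35, 17, 0, 0, 0, 0.097], [-33, 21, 0, 0, 0, 0.097], [-31, 24, 0, 0, 0, 0.097], [-28, 27, 0, 0, 0, 0.097]],
])

```text
time: 1.48
position: [0.5208, 0.0887, 0.2444]
tool_rot: [0.791, 0.612, -0.0, -0.0]
ft_force: [1.0, -0.3, 0.4]
grip_width: 0.0871
grip_force: 0.0
```

Request:
drive_tool([
  [[0, 0, 0, 0, 0, 0], [0, 0, 0, 0, 0, 0]],
])

```text
time: 1.65
position: [0.5213, 0.0887, 0.2442]
tool_rot: [0.79, 0.613, -0.0, -0.0]
ft_force: [-0.4, -0.1, -0.2]
grip_width: 0.0871
grip_force: 0.0
```

```bash
python3 - <<'E'
from h import *
import pickle
c=cam('wrist'); save(c,'w1.png'); pickle.dump(c,open('w1.pkl','wb'))
o=sensors.get_obs(); print(o['time'],o['position'],o['tool_rot'],o['q'])
E
```

```text
1.7 [0.51984176 0.09003057 0.24405119] [ 7.89518286e-01  6.13726338e-01 -5.40173744e-04 -7.52544161e-04] [-4.07397955e-02  3.98150414e-01  1.67531544e+00  5.15821849e-04
  1.06992344e+00  2.08264284e-01]
```

View pics/w1.png

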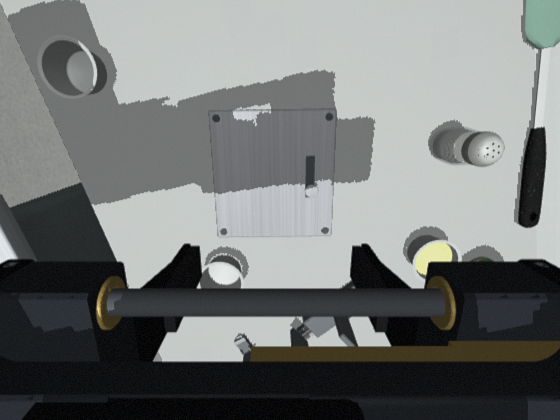

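The wrist view shows the plate corners near (209,111), (335,109), (332,236) and (217,237). The slot runs down column 310 from row 156, and the post head is at about (311,191), toward the plate's -y. Next I'll measure the screws and the post.

```bash
python3 - <<'E'
from h import *
import pickle
c=pickle.load(open('w1.pkl','rb')); g=cv2.cvtColor(c['img'],cv2.COLOR_RGB2GRAY)
S=[]
for u,v in [(216,118),(329,117),(325,230),(222,231)]:
    w=g[v-7:v+8,u-7:u+8].astype(float); m=np.clip(np.median(w)-20-w,0,None); yy,xx=np.mgrid[-7:8,-7:8]
    p=(u+(m*xx).sum()/m.sum(),v+(m*yy).sum()/m.sum()); S.append(ray(c,*p,.008)); print(np.round(p,1),S[-1].round(4))
S=np.array(S); X=(S[1]+S[2]-S[0]-S[3])/2; Y=(S[0]+S[1]-S[2]-S[3])/2
print('ctr',S.mean(0),'yawX',np.degrees(np.arctan2(X[1],X[0])),np.linalg.norm(X),'yawY-90',np.degrees(np.arctan2(-Y[0],Y[1])),np.linalg.norm(Y))
# slot
m=(g<70).astype(np.uint8); m[:,:300]=0;m[:,322:]=0;m[:145]=0;m[215:]=0
pts=cv2.findNonZero(m)[:,0]; 
vx=cv2.fitLine(pts,cv2.DIST_L2,0,.01,.01).ravel()
a=ray(c,*(vx[2:]-20*vx[:2]),.008);b=ray(c,*(vx[2:]+20*vx[:2]),.008);d=(a-b)*np.sign((a-b)[1]);print('slot yaw',np.degrees(np.arctan2(-d[0],d[1])),pts.min(0),pts.max(0))
cy=S.mean(0); print('slot ctr', ray(c,*vx[2:],.008))
print('post', ray(c,311,191,.028))
cv2.imwrite('pics/w1c.png',cv2.resize(c['img'][140:240,200:350,::-1],None,fx=5,fy=5,interpolation=cv2.INTER_CUBIC))
E
```

```text
[215.7 117.9] [0.4731 0.1805 0.008 ]
[328.9 116.4] [0.6012 0.1493 0.008 ]
[324.8 230. ] [0.5678 0.0118 0.008 ]
[223.  231.3] [0.4392 0.043  0.008 ]
ctr [0.52031126 0.09617802 0.008     ] yawX -13.643924641295355 0.1321117842120468 yawY-90 -13.743715069083493 0.14156075512903243
slot yaw -14.78250152328033 [306 156] [314 186]
slot ctr [0.56583456 0.0935617  0.008     ]
post [0.56073655 0.07267972 0.028     ]
```

View pics/w1c.png

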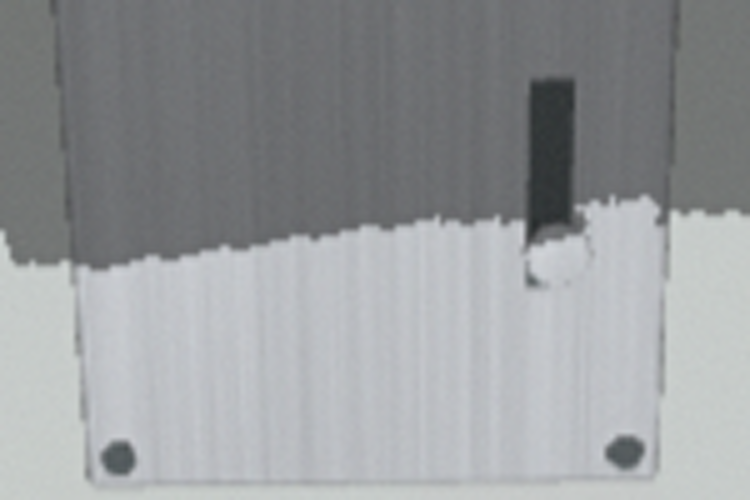

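The head is centred at about crop (560,255), full (312,191). That gives the post at plate (45, -13) mm, and the plate yaw is -13.7°. Now to the grabber.

```bash
python3 - <<'E'
from h import *
import pickle
c=pickle.load(open('top0.pkl','rb'))
n=ray(c,350,222.5,.012);r=ray(c,345.8,250.5,.012);print(n,r,np.degrees(np.arctan2(*(n-r)[1::-1])),np.linalg.norm(n-r))
g=r+(n-r)*12/80
print(g); plan([g[0],g[1],.24],-9,10)
E
```

```text
[ 0.51051441 -0.27622322  0.012     ] [ 0.43539996 -0.26310819  0.012     ] -9.90403685800595 0.07625080588048623
[ 0.44666712 -0.26507544  0.012     ]
[np.float64(-36.2), np.float64(1.7), np.float64(0.4), np.float64(-0.0002), np.float64(-0.0), np.float64(-0.0092)]
[np.float64(-36.2), np.float64(1.3), np.float64(0.4), np.float64(-0.0002), np.float64(-0.0), np.float64(-0.0092)]
[np.float64(-36.2), np.float64(1.0), np.float64(0.4), np.float64(-0.0002), np.float64(-0.0), np.float64(-0.0092)]
[np.float64(-36.3), np.float64(0.7), np.float64(0.4), np.float64(-0.0002), np.float64(-0.0), np.float64(-0.0092)]
[np.float64(-36.3), np.float64(0.3), np.float64(0.4), np.float64(-0.0002), np.float64(-0.0), np.float64(-0.0092)]
[np.float64(-36.3), np.float64(-0.0), np.float64(0.4), np.float64(-0.0002), np.float64(-0.0), np.float64(-0.0092)]
[np.float64(-36.3), np.float64(-0.3), np.float64(0.4), np.float64(-0.0002), np.float64(-0.0), np.float64(-0.0092)]
[np.float64(-36.3), np.float64(-0.7), np.float64(0.4), np.float64(-0.0002), np.float64(-0.0), np.float64(-0.0092)]
[np.float64(-36.2), np.float64(-1.0), np.float64(0.4), np.float64(-0.0002), np.float64(-0.0), np.float64(-0.0092)]
[np.float64(-36.2), np.float64(-1.3), np.float64(0.4), np.float64(-0.0002), np.float64(-0.0), np.float64(-0.0092)]
```

Request:
drive_tool([
  [[-36, 1.5, 0, 0, 0, -0.009], [-36, 1, 0, 0, 0, -0.009], [-36, 1, 0, 0, 0, -0.009], [-36, 0.5, 0, 0, 0, -0.009], [-36, 0.5, 0, 0, 0, -0.009], [-36, 0, 0, 0, 0, -0.009], [-36, 0, 0, 0, 0, -0.009], [-36, -0.5, 0, 0, 0, -0.009]],
])

```text
time: 2.37
position: [0.4612, -0.1908, 0.2445]
tool_rot: [0.765, 0.644, 0.0, -0.001]
ft_force: [0.7, 0.5, -0.2]
grip_width: 0.0872
grip_force: 0.0
```

Request:
drive_tool([
  [[-36, -1, 0, 0, 0, -0.009], [-37, -1, 0, 0, 0, -0.009], [0, 0, 0, 0, 0, 0], [0, 0, 0, 0, 0, 0], [0, 0, 0, 0, 0, 0]],
])

```text
time: 2.78
position: [0.4474, -0.2611, 0.2442]
tool_rot: [0.76, 0.65, 0.0, -0.001]
ft_force: [-0.2, -0.3, -0.2]
grip_width: 0.087
grip_force: 0.0
```

```bash
python3 - <<'E'
from h import *
import pickle
c=cam('wrist'); pickle.dump(c,open('w2.pkl','wb'))
cv2.imwrite('pics/w2.png',cv2.resize(c['img'][90:290,180:400,::-1],None,fx=3,fy=3,interpolation=cv2.INTER_CUBIC))
o=sensors.get_obs(); print(o['time'],o['position'],R.from_quat(o['tool_rot']).as_matrix()[:,1])
E
```

```text
2.8333 [ 0.44759798 -0.2607533   0.24431076] [ 0.98790477 -0.15505517 -0.00143613]
```

View pics/w2.png

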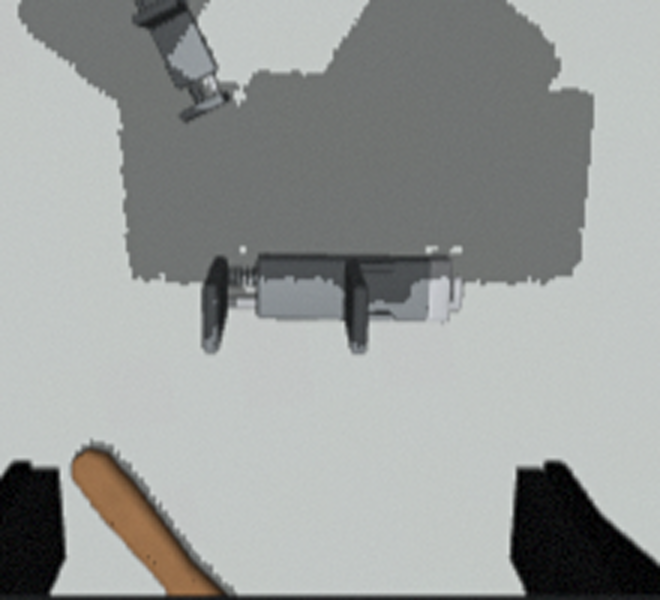

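The crop shows the medium grabber. The housing rear edge is at crop column 258 and the nose at about 450, rows 254–321. The plunger is at 203–227, the fixed wall at 345–368, and the nose points right.

```bash
python3 - <<'E'
from h import *
import pickle
c=pickle.load(open('w2.pkl','rb'))
P=lambda u,v,z: ray(c,180+u/3,90+v/3,z)
a,b=P(258,254,0),P(450,256,0); d,e=P(258,318.5,.012),P(450,321,.012)
print(*[x.round(4) for x in(a,b,d,e)])
X=(b-a+e-d)/2; yaw=np.degrees(np.arctan2(X[1],X[0])); print(yaw,np.linalg.norm(X),'w',np.linalg.norm((a-d)[:2]))
y=np.radians(yaw); x=np.array([np.cos(y),np.sin(y)]); ctr=(a+b+d+e)[:2]/4; org=ctr-.02*x
print('ctr',ctr,'org',org,'grip',org-.008*x)
print('plunger rear top',P(202,340,.062),'wall front top',P(368,340,.062))
plan([*(org-.008*x),.045],yaw,8)
E
```

```text
[ 0.437  -0.2505  0.    ] [ 0.5163 -0.2639  0.    ] [ 0.4333 -0.275   0.012 ] [ 0.5117 -0.2884  0.012 ]
-9.645866753097758 0.0800171564039862 w 0.024739789289845694
ctr [ 0.47457483 -0.26944471] org [ 0.45485758 -0.26609355] grip [ 0.44697069 -0.26475309]
plunger rear top [ 0.41571113 -0.26686469  0.062     ] wall front top [ 0.47493537 -0.27619334  0.062     ]
[np.float64(-0.5), np.float64(0.0), np.float64(24.9), np.float64(-0.0002), np.float64(-0.0002), np.float64(0.0016)]
[np.float64(-0.5), np.float64(0.0), np.float64(24.9), np.float64(-0.0002), np.float64(-0.0002), np.float64(0.0016)]
[np.float64(-0.5), np.float64(0.0), np.float64(24.9), np.float64(-0.0002), np.float64(-0.0002), np.float64(0.0016)]
[np.float64(-0.5), np.float64(0.0), np.float64(24.9), np.float64(-0.0002), np.float64(-0.0002), np.float64(0.0016)]
[np.float64(-0.5), np.float64(0.0), np.float64(24.9), np.float64(-0.0002), np.float64(-0.0002), np.float64(0.0016)]
[np.float64(-0.5), np.float64(0.0), np.float64(24.9), np.float64(-0.0002), np.float64(-0.0002), np.float64(0.0016)]
[np.float64(-0.5), np.float64(0.0), np.float64(24.9), np.float64(-0.0002), np.float64(-0.0002), np.float64(0.0016)]
[np.float64(-0.5), np.float64(0.0), np.float64(24.9), np.float64(-0.0002), np.float64(-0.0002), np.float64(0.0016)]
```

Request:
drive_tool([
  [[-0.5, 0, 25, 0, 0, 0.0015], [-0.5, 0, 25, 0, 0, 0.0015], [-0.5, 0, 25, 0, 0, 0.0015], [-0.5, 0, 25, 0, 0, 0.0015], [-0.5, 0, 25, 0, 0, 0.0015], [-0.5, 0, 25, 0, 0, 0.0015], [-0.5, 0, 25, 0, 0, 0.0015], [-0.5, 0, 23, 0, 0, 0.0015]],
])

```text
time: 3.5
position: [0.4475, -0.2646, 0.0456]
tool_rot: [0.764, 0.646, 0.0, -0.001]
ft_force: [-0.1, -0.1, -0.0]
grip_width: 0.0871
grip_force: 0.0
```

Request:
drive_tool([
  [[0, 0, 0, 0, 0, 0], [0, 0, 0, 0, 0, 0], [0, 0, 0, 0, 0, 0]],
])

```text
time: 3.75
position: [0.4479, -0.2663, 0.0475]
tool_rot: [0.764, 0.645, 0.0, 0.0]
ft_force: [-0.1, 0.4, -0.7]
grip_width: 0.087
grip_force: 0.0
```

Request:
drive_tool([
  [[0, 0, 0, 0, 0, 0], [0, 0, 0, 0, 0, 0], [0, 0, 0, 0, 0, 0], [0, 0, 0, 0, 0, 0], [0, 0, 0, 0, 0, 0], [0, 0, 0, 0, 0, 0], [0, 0, 0, 0, 0, 0], [0, 0, 0, 0, 0, 0]],
], gripper=40, squeeze=25)

```text
time: 4.42
position: [0.4483, -0.2682, 0.0472]
tool_rot: [0.765, 0.644, 0.0, 0.002]
ft_force: [2.2, -1.2, 6.1]
grip_width: 0.0453
grip_force: 25.0
```

Request:
drive_tool([
  [[0, 0, -10, 0, 0, 0], [0, 0, -25, 0, 0, 0], [0, 0, -35, 0, 0, 0], [0, 0, -35, 0, 0, 0], [0, 0, -15, 0, 0, 0], [0, 0, 0, 0, 0, 0], [0, 0, 0, 0, 0, 0], [0, 0, 0, 0, 0, 0]],
])

```text
time: 5.08
position: [0.4459, -0.2661, 0.1653]
tool_rot: [0.765, 0.645, -0.0, -0.002]
ft_force: [-0.0, 0.2, -1.7]
grip_width: 0.0453
grip_force: 25.0
```

```bash
python3 - <<'E'
from h import *
import pickle
c=cam('wrist'); pickle.dump(c,open('w3.pkl','wb'))
cv2.imwrite('pics/w3.png',cv2.resize(c['img'][120:320,165:385,::-1],None,fx=3,fy=3,interpolation=cv2.INTER_CUBIC))
o=sensors.get_obs(); print(o['time'],o['position'],o['grip_width'])
plan([.489,.0668,.156],-13.7,10)
E
```

```text
5.1333 [ 0.44588696 -0.26605712  0.16492737] 0.045732421578297586
[np.float64(33.5), np.float64(-1.4), np.float64(1.0), np.float64(-0.0004), np.float64(-0.0002), np.float64(0.0069)]
[np.float64(33.5), np.float64(-1.6), np.float64(1.0), np.float64(-0.0004), np.float64(-0.0002), np.float64(0.0069)]
[np.float64(33.5), np.float64(-1.8), np.float64(1.0), np.float64(-0.0004), np.float64(-0.0002), np.float64(0.0069)]
[np.float64(33.5), np.float64(-2.1), np.float64(1.0), np.float64(-0.0004), np.float64(-0.0002), np.float64(0.0069)]
[np.float64(33.5), np.float64(-2.3), np.float64(0.9), np.float64(-0.0004), np.float64(-0.0002), np.float64(0.0069)]
[np.float64(33.5), np.float64(-2.5), np.float64(0.9), np.float64(-0.0004), np.float64(-0.0002), np.float64(0.0069)]
[np.float64(33.4), np.float64(-2.8), np.float64(0.9), np.float64(-0.0004), np.float64(-0.0002), np.float64(0.0069)]
[np.float64(33.4), np.float64(-3.0), np.float64(0.9), np.float64(-0.0004), np.float64(-0.0002), np.float64(0.0069)]
[np.float64(33.4), np.float64(-3.2), np.float64(0.9), np.float64(-0.0004), np.float64(-0.0002), np.float64(0.0069)]
[np.float64(33.4), np.float64(-3.5), np.float64(0.9), np.float64(-0.0004), np.float64(-0.0002), np.float64(0.0069)]
```

View pics/w3.png

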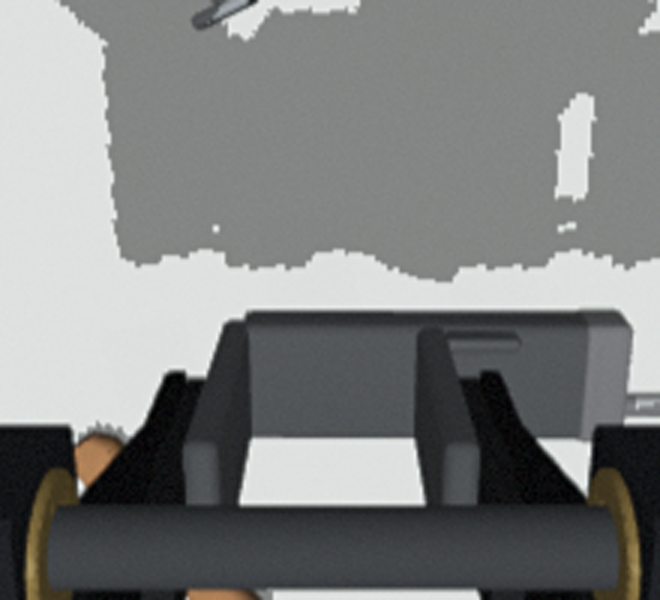

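The grabber is held level and square in the image, with housing left edge at crop row 312, nose edge at column about 630 and the shank out to the right at row 405. I'll work out the lateral offset from this picture.

```bash
python3 - <<'E'
from h import *
import pickle
c=pickle.load(open('w3.pkl','rb')); H=np.array(c['hand_eye'])
def P(u,v,z):
    d=H[:3,:3]@np.array([(165+u/3-c['cx'])/c['f'],-(120+v/3-c['cy'])/c['f'],-1]);p=H[:3,3];return (1e3*(p+d*(z-p[2])/d[2])).round(1)
print('left bottom edge',P(245,311,.047),P(628,311,.047),'left top edge',P(245,324,.035),P(580,324,.035))
print('right top edge',P(245,437,.035),P(580,439,.035)); print('nose bottom',P(630,325,.047),'nose top',P(628,437,.035), 'shank',P(650,394,.041),P(650,416,.041))
im=c['img'][235:275,365:480]; g=cv2.cvtColor(im,cv2.COLOR_RGB2GRAY)
o=cv2.resize(c['img'][200:300,330:480,::-1],None,fx=5,fy=5,interpolation=cv2.INTER_CUBIC); cv2.imwrite('pics/w3h.png',o)
E
```

```text
left bottom edge [ 15.1 -18.1  47. ] [15.1 63.7 47. ] left top edge [ 16.7 -16.9  35. ] [16.7 50.3 35. ]
right top edge [ -8.5 -17.6  35. ] [-9.  52.3 35. ]
nose bottom [11.9 64.5 47. ] nose top [-8.5 62.3 35. ] shank [-1.5 68.2 41. ] [-6.7 68.7 41. ]
```

View pics/w3h.png

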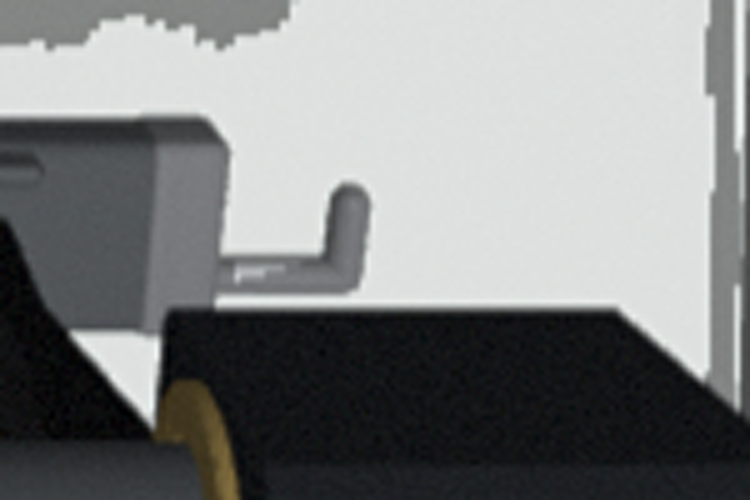

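The hook is fully out, with its bar at crop (348,235) clear of the nose at column 222. The grabber axis sits about +3 mm in tool x and the nose about 62 mm along tool y. Now moving over the plate.

Request:
drive_tool([
  [[33, -1.5, 0, 0, 0, 0.007], [33.5, -1.5, 0, 0, 0, 0.007], [33.5, -2, 0, 0, 0, 0.007], [33.5, -2, 0, 0, 0, 0.007], [33.5, -2.5, 0, 0, 0, 0.007], [33.5, -2.5, 0, 0, 0, 0.007], [33.5, -3, 0, 0, 0, 0.007], [33, -3, 0, 0, 0, 0.007]],
])

```text
time: 5.8
position: [0.4797, 0.0002, 0.1647]
tool_rot: [0.783, 0.623, -0.001, -0.002]
ft_force: [0.2, -0.7, -1.1]
grip_width: 0.0451
grip_force: 25.0
```

Request:
drive_tool([
  [[33, -3.5, 0, 0, 0, 0.007], [31, -4.5, 0, 0, 0, 0.007], [0, 0, 0, 0, 0, 0], [0, 0, 0, 0, 0, 0], [0, 0, 0, 0, 0, 0]],
])

```text
time: 6.22
position: [0.487, 0.0623, 0.1653]
tool_rot: [0.786, 0.618, -0.001, -0.001]
ft_force: [0.6, -0.1, -0.9]
grip_width: 0.0453
grip_force: 25.0
```

```bash
python3 - <<'E'
from h import *
P=[];Q=[]
for i in range(6):
    cc=eyes.camera('wrist'); o=sensors.get_obs(); P.append(o['position']); Q.append(R.from_quat(o['tool_rot']).as_matrix()[:,1])
print(np.mean(P,0),np.std(P,0),np.mean(Q,0),np.degrees(np.arctan2(*np.mean(Q,0)[1::-1])),o['ft_force'],o['time'])
y=np.radians(-13.7);X=np.array([np.cos(y),np.sin(y)]);Y=np.array([-X[1],X[0]]);d=np.mean(P,0)[:2]-[.5203,.0962]
print('plate xy mm',1e3*d@X,1e3*d@Y)
import pickle; c=cam('scene'); t=cam('top')
cv2.imwrite('pics/sc1.png',np.hstack([cv2.resize(c['img'][140:290,120:320,::-1],None,fx=2.0,fy=3.0)[:, :400],cv2.resize(t['img'][160:270,170:290,::-1],(400,450))]))
E
```

```text
[0.48764059 0.06142374 0.16605439] [0.0002231  0.00018164 0.00031621] [ 0.97094152 -0.23931228 -0.00116999] -13.845969626736647 [ 0.64721515  0.37608089 -2.16102324] 6.5167
plate xy mm -23.493880849497582 -41.521838798179004
```

Request:
drive_tool([
  [[0, -1, 20, 0, 0, 0.002], [0, 0, 25, 0, 0, 0], [0, 0, 25, 0, 0, 0], [0, 0, 20, 0, 0, 0], [0, 0, 10, 0, 0, 0], [0, 0, 5, 0, 0, 0], [0, 0, 0, 0, 0, 0], [0, 0, 0, 0, 0, 0]],
])

```text
time: 7.28
position: [0.4875, 0.0626, 0.062]
tool_rot: [0.787, 0.617, 0.0, 0.0]
ft_force: [-0.7, -0.5, -0.9]
grip_width: 0.0453
grip_force: 25.0
```

Request:
drive_tool([
  [[0, 0, 2, 0, 0, 0], [0, 0, 1.5, 0, 0, 0], [0, 0, 1, 0, 0, 0], [0, 0, 0, 0, 0, 0], [0, 0, 0, 0, 0, 0]],
])

```text
time: 7.7
position: [0.487, 0.0627, 0.0573]
tool_rot: [0.787, 0.617, 0.0, 0.0]
ft_force: [0.2, 0.2, -1.9]
grip_width: 0.0458
grip_force: 25.0
```

```bash
python3 - <<'E'
from h import *
c=cam('wrist'); o=sensors.get_obs(); print(o['position'],o['ft_force'],o['moment'],o['grip_width'])
cv2.imwrite('pics/w4.png',cv2.resize(c['img'][150:300,300:500,::-1],None,fx=4,fy=4,interpolation=cv2.INTER_CUBIC))
E
```

```text
[0.48701651 0.06275525 0.0572734 ] [-0.14327951 -1.43931993 -1.10950565] [-0.11924037  0.07129944  0.01412614] 0.04596827167419184
```

View pics/w4.png

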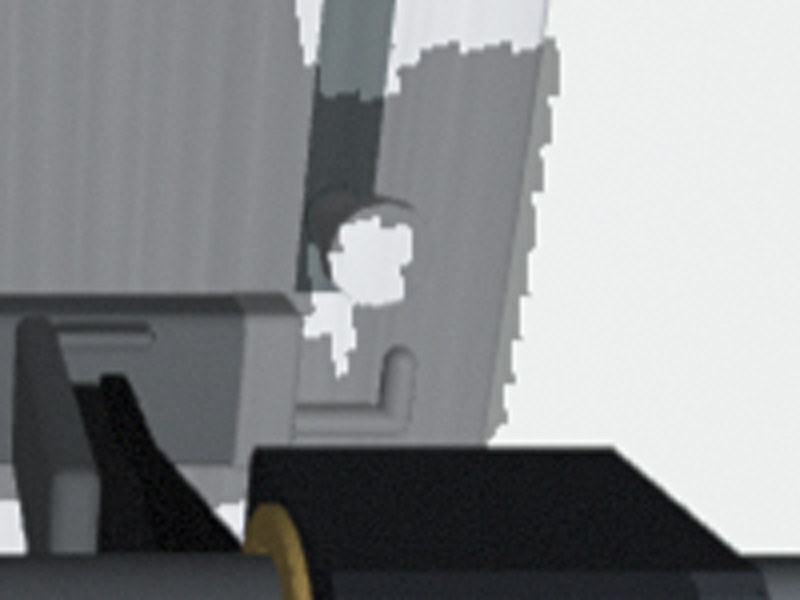

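The open hook lies beside the post. The nose is at crop column 297, the bar's inner side at 383, and the head at about (362,245). I'll compute the alignment.

```bash
python3 - <<'E'
from h import *
c=eyes.camera('wrist'); H=np.array(c['hand_eye']); f=210/np.tan(np.radians(c['fov_y'])/2)
def P(u,v,z):
    d=H[:3,:3]@np.array([(300+u/4-c['cx'])/f,-(150+v/4-c['cy'])/f,-1]);p=H[:3,3];return (1e3*(p+d*(z-p[2])/d[2])).round(1)
print('head ctr',P(362,245,.0293),'L',P(306,230,.0293),'R',P(418,245,.0293),'top',P(362,186,.0293),'bot',P(370,306,.0293))
for v in(0,100,200): print('slot',v,P([332,318,305][[0,100,200].index(v)]-(8 if v==0 else 0),v,.0493),P([396,385,375][[0,100,200].index(v)],v,.0493))
print('nose top',P(242,320,.035),P(238,460,.035),'nose z6',P(297,420,.041),'bar inner',P(383,385,.041),'bar outer',P(414,385,.041),'tip',P(400,345,.041),'shank',P(340,405,.041),P(340,432,.041))
E
```

```text
head ctr [29.1 66.2 29.3] L [31.4 57.9 29.3] R [29.1 74.2 29.3] top [37.9 65.2 29.3] bot [19.8 68.4 29.3]
slot 0 [61.5 64.  49.3] [61.5 74.8 49.3]
slot 100 [46.2 64.6 49.3] [46.2 74.9 49.3]
slot 200 [30.2 64.1 49.3] [30.2 75.2 49.3]
nose top [15.4 51.6 35. ] [-8.  52.9 35. ] nose z6 [-4.1 63.6 41. ] bar inner [ 2.  76.7 41. ] bar outer [ 2.  81.6 41. ] tip [ 8.9 78.5 41. ] shank [-1.4 70.2 41. ] [-6.2 70.7 41. ]
```

Slot centre, plate geometry and hook gap agree: post at about 69.5 mm along tool y, gap 63–76.7. Now I'll lower by feel.

Request:
drive_tool([
  [[0, 0, 1, 0, 0, 0], [0, 0, 0, 0, 0, 0], [0, 0, 0, 0, 0, 0]],
])

```text
time: 8.05
position: [0.4868, 0.0627, 0.056]
tool_rot: [0.787, 0.617, -0.0, -0.0]
ft_force: [-0.6, 0.3, -2.0]
grip_width: 0.0453
grip_force: 25.0
```

Request:
drive_tool([
  [[0, 0, 1, 0, 0, 0], [0, 0, 0, 0, 0, 0], [0, 0, 0, 0, 0, 0]],
])

```text
time: 8.3
position: [0.487, 0.0627, 0.0552]
tool_rot: [0.787, 0.617, 0.0, 0.0]
ft_force: [0.3, 0.2, 0.5]
grip_width: 0.0454
grip_force: 25.0
```

Request:
drive_tool([
  [[0, 0, 0.5, 0, 0, 0], [0, 0, 0, 0, 0, 0], [0, 0, 0, 0, 0, 0]],
])

```text
time: 8.55
position: [0.487, 0.0627, 0.0551]
tool_rot: [0.787, 0.617, 0.0, 0.0]
ft_force: [-1.5, -0.2, 6.2]
grip_width: 0.0458
grip_force: 25.0
```

Request:
drive_tool([
  [[0, 0, -0.3, 0, 0, 0], [2, 0, 0, 0, 0, 0], [2.5, 0, 0, 0, 0, 0], [2.5, 0, 0, 0, 0, 0], [2.5, 0, 0, 0, 0, 0], [2.5, 0, 0, 0, 0, 0], [0, 0, 0, 0, 0, 0], [0, 0, 0, 0, 0, 0]],
])

```text
time: 9.22
position: [0.4902, 0.0744, 0.0552]
tool_rot: [0.787, 0.617, 0.0, 0.0]
ft_force: [0.2, -1.1, 5.2]
grip_width: 0.0455
grip_force: 25.0
```

Request:
drive_tool([
  [[1.5, 0, 0, 0, 0, 0], [1.5, 0, 0, 0, 0, 0], [1.5, 0, 0, 0, 0, 0], [0, 0, 0, 0, 0, 0]],
])

```text
time: 9.55
position: [0.4913, 0.0787, 0.0552]
tool_rot: [0.787, 0.617, 0.0, 0.001]
ft_force: [-0.5, -1.8, 5.2]
grip_width: 0.0451
grip_force: 25.0
```

Request:
drive_tool([
  [[1, 0, 0, 0, 0, 0], [1, 0, 0, 0, 0, 0], [1, 0, 0, 0, 0, 0], [0, 0, 0, 0, 0, 0]],
])

```text
time: 9.88
position: [0.492, 0.0815, 0.0552]
tool_rot: [0.787, 0.617, 0.0, 0.0]
ft_force: [-0.9, -1.5, 4.8]
grip_width: 0.0457
grip_force: 25.0
```

Request:
drive_tool([
  [[1, 0, 0, 0, 0, 0], [1, 0, 0, 0, 0, 0], [1, 0, 0, 0, 0, 0], [0, 0, 0, 0, 0, 0]],
])

```text
time: 10.22
position: [0.4927, 0.0844, 0.0552]
tool_rot: [0.787, 0.617, 0.0, 0.001]
ft_force: [0.4, -2.7, 4.9]
grip_width: 0.0457
grip_force: 25.0
```

Request:
drive_tool([
  [[1, 0, 0, 0, 0, 0], [0, 0, 0, 0, 0, 0], [0, 0, 0, 0, 0, 0]],
])

```text
time: 10.47
position: [0.493, 0.0853, 0.0552]
tool_rot: [0.787, 0.617, 0.0, 0.0]
ft_force: [-0.8, -2.7, 5.6]
grip_width: 0.0451
grip_force: 25.0
```

Request:
drive_tool([
  [[1, 0, 0, 0, 0, 0], [0, 0, 0, 0, 0, 0], [0, 0, 0, 0, 0, 0]],
])

```text
time: 10.72
position: [0.4932, 0.0863, 0.0552]
tool_rot: [0.787, 0.617, 0.0, 0.0]
ft_force: [-0.1, -3.0, 6.1]
grip_width: 0.0456
grip_force: 25.0
```

Request:
drive_tool([
  [[1, 0, 0, 0, 0, 0], [0, 0, 0, 0, 0, 0], [0, 0, 0, 0, 0, 0]],
])

```text
time: 10.97
position: [0.4934, 0.0872, 0.0552]
tool_rot: [0.787, 0.617, 0.0, 0.0]
ft_force: [-1.1, -3.4, 6.0]
grip_width: 0.0452
grip_force: 25.0
```

Request:
drive_tool([
  [[0.7, 0, 0, 0, 0, 0], [0, 0, 0, 0, 0, 0], [0, 0, 0, 0, 0, 0]],
])

```text
time: 11.22
position: [0.4935, 0.0875, 0.0552]
tool_rot: [0.787, 0.617, -0.0, 0.001]
ft_force: [-0.6, -4.9, 5.6]
grip_width: 0.0456
grip_force: 25.0
```

Request:
drive_tool([
  [[0.7, 0, 0, 0, 0, 0], [0, 0, 0, 0, 0, 0], [0, 0, 0, 0, 0, 0]],
])

```text
time: 11.47
position: [0.4936, 0.0879, 0.0552]
tool_rot: [0.787, 0.616, -0.0, 0.001]
ft_force: [-1.6, -6.8, 6.8]
grip_width: 0.046
grip_force: 25.0
```

```bash
python3 - <<'E'
from h import *
c=cam('wrist'); o=sensors.get_obs(); print(o['position'],o['ft_force'],o['moment'],R.from_quat(o['tool_rot']).as_matrix()[:,1],o['grip_width'])
cv2.imwrite('pics/w5.png',cv2.resize(c['img'][150:300,300:500,::-1],None,fx=4,fy=4,interpolation=cv2.INTER_CUBIC))
d=o['position'][:2]-np.array([.5203,.0962]);y=np.radians(-13.7);X=np.array([np.cos(y),np.sin(y)]);print(d@X,d@[-X[1],X[0]])
E
```

```text
[0.49359199 0.08789661 0.05518998] [-0.77214425 -6.87853185  6.13744347] [-1.30473176  0.35793016 -0.22844257] [ 9.70786153e-01 -2.39945701e-01  5.53167752e-04] 0.04532152095038978
-0.02398158894704472 -0.01439262322917193
```

View pics/w5.png

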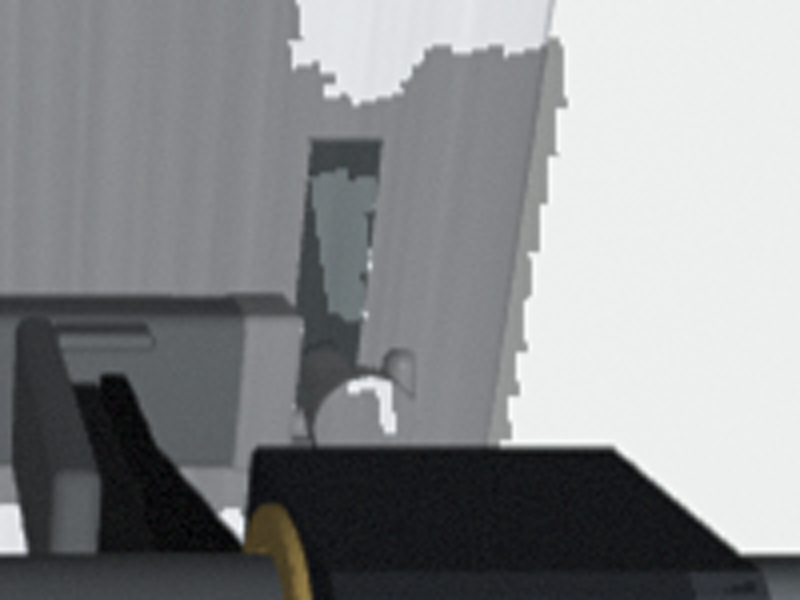

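The picture shows the post shaft at crop (325,375) between the nose (column 300) and the bar tip (400,370), under the head. The shank contact is at about 7 N. I'll ease off the preload and release.

Request:
drive_tool([
  [[-1.2, 0, -0.4, 0, 0, 0], [0, 0, 0, 0, 0, 0], [0, 0, 0, 0, 0, 0]],
])

```text
time: 11.77
position: [0.4934, 0.0874, 0.0552]
tool_rot: [0.787, 0.617, 0.0, 0.0]
ft_force: [0.6, -3.1, 2.4]
grip_width: 0.0455
grip_force: 25.0
```

Request:
drive_tool([
  [[0, 0, 0, 0, 0, 0], [0, 0, 0, 0, 0, 0], [0, 0, 0, 0, 0, 0], [0, 0, 0, 0, 0, 0]],
], gripper=60)

```text
time: 12.1
position: [0.4929, 0.0878, 0.0551]
tool_rot: [0.787, 0.617, -0.0, -0.0]
ft_force: [0.1, -1.7, 0.0]
grip_width: 0.0518
grip_force: 4.9
```

Request:
drive_tool([
  [[0, 0, 0, 0, 0, 0], [0, 0, 0, 0, 0, 0], [0, 0, 0, 0, 0, 0], [0, 0, 0, 0, 0, 0], [0, 0, 0, 0, 0, 0], [0, 0, 0, 0, 0, 0]],
], gripper=100)

```text
time: 12.6
position: [0.493, 0.0878, 0.0553]
tool_rot: [0.787, 0.617, 0.0, -0.0]
ft_force: [0.2, -0.4, -0.0]
grip_width: 0.083
grip_force: 0.0
```

Request:
drive_tool([
  [[0, 0, -3, 0, 0, 0], [0, 0, -10, 0, 0, 0], [0, 0, -20, 0, 0, 0], [0, 0, -30, 0, 0, 0], [0, 0, -40, 0, 0, 0], [0, 0, -40, 0, 0, 0], [0, 0, -20, 0, 0, 0], [0, 0, 0, 0, 0, 0]],
])

```text
time: 13.27
position: [0.4962, 0.0877, 0.2241]
tool_rot: [0.787, 0.617, 0.005, 0.004]
ft_force: [0.5, 0.1, -0.1]
grip_width: 0.0869
grip_force: 0.0
```

```bash
python3 - <<'E'
from h import *
for i in range(3): c=cam('wrist')
o=sensors.get_obs(); print(o['time'],o['position'],o['ft_force'])
import pickle; pickle.dump(c,open('w6.pkl','wb'))
cv2.imwrite('pics/w6.png',cv2.resize(c['img'][80:280,190:390,::-1],None,fx=3,fy=3,interpolation=cv2.INTER_CUBIC))
E
```

```text
13.4167 [0.49231082 0.08772769 0.21833365] [-1.01926387  0.790106    0.02081077]
```

The picture quota is used up, so I'll check the result numerically from line segments in plate coordinates.

```bash
python3 - <<'E'
from h import *
import pickle
c=pickle.load(open('w6.pkl','rb')); g=cv2.cvtColor(c['img'],cv2.COLOR_RGB2GRAY)
y=np.radians(-13.7);X=np.array([np.cos(y),np.sin(y)]);Y=np.array([-X[1],X[0]])
def pl(u,v,z): d=ray(c,u,v,z)[:2]-[.5203,.0962]; return 1e3*np.array([d@X,d@Y])
L=cv2.createLineSegmentDetector().detect(g)[0][:,0]
for l in L:
    a,b=pl(*l[:2],.020),pl(*l[2:],.020)
    if np.linalg.norm(a-b)>7 and all(abs(q[0]-10)<72 and abs(q[1]+12)<32 for q in(a,b)):
        d=b-a; print(l.round(1),a.round(1),b.round(1),'ang',round((np.degrees(np.arctan2(d[1],d[0]))+45)%90-45,1))
E
```

```text
[257.9 180.6 254.7 210.5] [-43.1  -4.2] [-47.5 -39.2] ang -7.0
[295.8 211.9 292.8 177. ] [ -0.2 -41. ] [-4.1 -0.2] ang 5.5
[247.9 210.6 247.7 195.6] [-55.3 -39.3] [-55.  -21.5] ang -1.2
[302.5 198.1 302.6 210.6] [  7.2 -24.6] [  7.7 -39.5] ang 1.7
[291.8 196.2 263.1 196.7] [ -5.  -22.4] [-37.6 -22.8] ang 0.8
[332.5 193.  326.2 189.3] [ 41.  -18.7] [ 33.6 -14.4] ang -30.2
[247.2 195.7 248.4 184.1] [-55.6 -21.5] [-53.9  -8.2] ang -7.4
[324.4 199.2 303.  196.9] [ 32.1 -26. ] [  7.7 -23.2] ang -6.6
[346.2 190.  339.1 196.6] [ 56.2 -15.3] [ 48.7 -23. ] ang -44.2
[248.  184.9 251.8 176.2] [-54.3  -9. ] [-49.7   0.9] ang -24.8
[338.2 196.  330.6 197.9] [ 47.6 -22.2] [ 39.1 -24.4] ang 14.5
[256.  174.3 257.3 180.5] [-45.   3.] [-43.7  -4.1] ang 10.3
[322.1 190.8 309.4 193. ] [ 29.1 -16.1] [ 14.8 -18.7] ang 10.3
[328.9 188.5 334.4 176.9] [ 36.6 -13.5] [42.1 -0.2] ang -22.5
[263.1 173.6 328.1 174. ] [-37.2   3.7] [35.  3.] ang -0.6
[359.7 191.8 358.3 206.9] [ 71.6 -17.4] [ 71.5 -35.3] ang -0.5
[341.8 182.9 333.1 183.5] [50.8 -7.1] [41.  -7.8] ang 3.9
[252.5 204.4 253.3 186.8] [-49.8 -31.9] [-48.4 -11.3] ang -3.7
[325.3 178.1 324.7 188.2] [32.  -1.6] [ 31.9 -13.2] ang -0.9
[298.9 176.6 305.4 194. ] [2.6 0.2] [ 10.4 -19.8] ang 21.2
[297.6 186.9 297.8 205.6] [  1.4 -11.5] [  2.  -33.5] ang 1.5
[291.9 176.4 264.4 176.4] [-5.2  0.5] [-35.8   0.5] ang -0.0
[323.1 176.8 301.9 177.6] [29.6 -0.1] [ 5.9 -1. ] ang 2.1
```

The wall spacing at wall-top height is 62.8 × 0.85 ≈ 53 mm, so the plunger is at about 7 mm with the post pinched. The housing edges are square to the plate within about 1°. Handing in.

```bash
python3 -c "
from rig import ticket; print(ticket.hand_in())"
```

```text
the job is handed in; nothing more can be done
None
```

The grabber is hooked on the post with its spring holding it (plunger at about 7 mm), lying on the plate and square across the slot to within about 1°. The job is handed in at about 13.4 s; the picture limit was used up, so I confirmed the final state from image measurements.

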